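# Hook the spare-knob tray across the repair bench

### The arm

A 6-joint arm with a two-finger parallel gripper is mounted at the origin on the work surface. World frame = base frame: x ahead of the robot, y to its left, z up, the work surface at z = 0. Lengths are in m, angles in rad, forces in N, time in s.
With the tool pointing down it reaches from about 0.425 to 0.95 m from the base axis. Payload 14.7 kg.
Tool frame: the origin (TCP) lies midway between the tips of the shut fingers; the grasp point (between the pads) lies 19 mm behind it; z points along the fingers, y is the line along which they close (so a half turn about z gives the same grasp; the last joint's range is limited). The gripper opens to 85 mm and grips with 20 to 120 N. Pads are 22 mm wide; open, the fingers measure 114 mm over their backs; the gripper's body (76 mm by 85 mm) begins 54 mm behind the grasp point. The pads swing forward as they close: fully open they stand 13 mm farther back than shut.
Start: joints at [-1.188, 0.48, 1.596, -0, 1.065, -0.047], TCP at [0.271, -0.591, 0.231] pointing down, gripper open.
Joint ranges: [-2.75, 2.75], [-0.82, 2.05], [0.23, 2.67], [-1.56, 4.7], [0.09, 2.69], [-2.92, 2.92]. Speed limits (rad/s): [1.89, 1.89, 2.39, 3.01, 3.01, 3.01].

### API

Orientations are given as a rotation vector (axis times angle).
In Python, from plant import bot gives the robot as it stands.
- The arm moves only by the tool drive_tool, never from a script. Its argument "commands" is a list of rows, each a list of 3 entries, a list of its own where there are three numbers: the closure, from -1 (fully open) to 1 (shut), then the shift along the world's x, y, z scaled (see below), then the turn, a rotation vector about the world's x, y, z scaled (see below). A call has 1 to 12 rows; each row is the pose to reach, as a shift and turn from the pose commanded when the call began; what a row does not reach only later rows make up. The controller multiplies each number of a shift by 300 mm and each number of a turn by pi/4 rad. A row lasts 1/10 s, in which the tool goes at most 50 mm and 8.59 degrees, less where a joint would pass 70% of its speed; a pose out of reach is approached as far as the arm can. A call with a number of a shift or a turn outside -1 to 1 is refused whole. A call with a gripper value outside its range is refused whole. The fingers move at their own pace and stop on an object; "grip_force" is the grip in N (left out, the last holds). Time passes only in rows, so rows that repeat a pose let the fingers close. It gives the time, the measured TCP pose, the force, the opening and the grip force at its end, in the units of the state.
- bot.get_state(): the state, without advancing time (a new reading comes with each control period).
- bot.snapshot(name): name is "side" or "top"; returns (picture, depth): 480x640x3 uint8, red, green, blue; 480x640 float32, m along the optical axis (not along the pixel's ray), 0 where there is no reading.
- bot.camera_params(name): a dict with "mtx" (3x3 intrinsics, pixels), "extrinsics" (4x4, takes a point from world to camera coordinates). Camera axes: x right, y down, z forward; pixel columns grow to the right and rows downward; lengths in m; the calibration is good to about 2 mm. A picture is of the moment at which its call begins. camera_params takes no time and is no camera call.
- bot.finish_job(): hands the job in; it is judged then, once.
The state is a dict: "clock": time; "qpos": joint angles; "qd": joint speeds; "joint_efforts": joint torques, N m; "tool_pos": TCP position; "orientation": TCP orientation; "force": force on the tool from outside, world axes, zero at the start; "torque": the same for the moment, N m; "width": opening from 0.0 (shut) to 1.0 (fully open); "gripper_force": force on a finger pad.
Only numpy, scipy, OpenCV 4.12 (cv2) and the standard library are available. Lean on these libraries where they do the work, as an engineer would, in place of code of your own. Each camera call takes 0.05 s, during which the arm holds its last target. There are 200 camera calls.

### The job

On the oven repair bench, take the red-handled pull hook from its rest, hook it behind the carrying bar of the yellow tray (the one with the spare white oven knob in it) and drag that tray towards you until it stands wholly on the dark strip. Move the tray with the hook only, never with the gripper, keeping it flat on the bench, and leave the white tray where it stands. Then lay the hook back on its rest as it lay before and let go.

Things in the scene. Friction and masses are not known exactly. Their poses are not given: they have to be found in the camera images.
- hook_grip (a point): Centre of the pull hook's red handle, 24 mm square, from 65 mm behind to 45 mm ahead; x runs to the tip, z up. 115 mm ahead the 8 mm steel shank, level with this point, turns down into a pin ending 55 mm below it. 180 g. Lies pin down, 72 mm above the bench, across two 10 mm grey plates (fixed rest, 60 mm high, 110 mm wide) 42 mm behind and ahead of this point; free between them down to 8 mm.
- yellow_tray: Tray to fetch: yellow, open, 110 (x) x 100 (y) mm, walls 28 high and 4 thick, floor 4; loose, 0.3-0.6 kg. Origin: centre of underside; x roughly away from the robot. Steel carrying bar, 8 thick, over its middle along y (x = 0), centre 54 above the bench, straight for 74, then bent down to the side walls. Knob and switch in the near half, under 26 high; the far half behind the bar is empty.
- white_tray: Like the yellow tray in shape, size and axes, but white, with small brass and copper parts; it stays where it is. Both trays and a heavy fixed oven transformer (85 x 90 x 64 mm) stand side by side at the far side, in any order.
- strip: Dark strip taped flat on the bench (1 mm), 140 mm deep (x) and 520 mm long (y), with thin orange edges, nearer the robot than the trays. Origin at its centre, axes along the world's. The hook's rest stands near one end of it, a blue bin of knobs near the other.
Mind the look-alikes: they are no part of the job. Of the things like the part that bears hook_grip, leave any that is blue; of the rest the smaller one is meant.

How it is judged:
On the way, in this order (a step that is already met when the one before it is completed fails the run):
1. the hook is lifted from its rest (distance of hook_grip from where it was at the start of the episode above 0.05 m), for 0.1 s.
2. the yellow tray stands on the dark strip (x of yellow_tray in the frame of strip between -0.025 and 0.025 m and linear speed of yellow_tray below 0.02 m/s), for 0.2 s.
At the end, for the whole second after the job is handed in: The yellow tray stands flat and still with its centre within 25 mm of the dark strip's centre line and at least 30 mm in from the strip's ends; the hook lies level on its rest, its grip point within 30 mm of where it was at the start (all of step 2 and y of yellow_tray in the frame of strip between -0.23 and 0.23 m and angle between yellow_tray's own z axis and vertical below 0.1 rad and distance of hook_grip from where it was at the start of the episode below 0.03 m and angle between hook_grip's own z axis and vertical below 0.17 rad); the robot touches nothing.
It fails at once if the gripper or arm touches the yellow tray (contact force between any of the fingers, the arm and yellow_tray above 1 N).
It fails at once if the yellow tray is tipped or lifted (angle between yellow_tray's own z axis and vertical above 0.3 rad or height (world z) of yellow_tray above 0.025 m).
It fails at once if the white tray is shifted by more than 20 mm (distance of white_tray from where it was at the start of the episode above 0.02 m).
It also fails if it takes over 48 s, if anything falls off the work surface, if the arm or the gripper's body presses on something with over 40 N, if the wrist force passes 120 N, or if a joint passes its speed limit or range.

## Working session

There is one attempt and no reset: what is moved stays moved. The work goes in short steps, Python scripts to look and compute and a tool call to move; the robot and the scene stay as the last step left them, time stands still between calls to the robot, and variables do not carry over. Pictures are saved under pics/ and viewed, at most 10 in all, crops included, and the job is handed in when it is done.

Besides the shell and the picture viewer there is one more tool, called after "Call:" by a JSON object that holds its "name" and its "arguments", one argument or row to a line. drive_tool: Moves the arm, as the interface text tells. Its arguments: {"type":"object","properties":{"commands":{"type":"array","items":{"type":"array"}},"grip_force":{"type":"number"}},"required":["commands"]}

```bash
mkdir -p pics
cat > h.py <<'E'
import numpy as np, cv2
from plant import bot
def snap(n):
    im,d=bot.snapshot(n); p=bot.camera_params(n); return im,d,np.array(p["mtx"]),np.array(p["extrinsics"])
def ray(K,T,uv):
    R,t=T[:3,:3],T[:3,3]; c=-R.T@t
    d=R.T@np.linalg.inv(K)@np.array([uv[0],uv[1],1.]); return c,d
def onplane(K,T,uv,z):
    c,d=ray(K,T,uv); return c+d*(z-c[2])/d[2]
def cloud(d,K,T):
    v,u=np.mgrid[:480,:640]; P=np.stack([(u-K[0,2])/K[0,0]*d,(v-K[1,2])/K[1,1]*d,d],-1)
    return (P-T[:3,3])@T[:3,:3]
E
python3 - <<'E'
from h import *
print(bot.get_state())
for n in("top","side"):
    im,d,K,T=snap(n); cv2.imwrite(f"pics/{n}0.png",im[...,::-1]); np.savez(f"{n}0.npz",im=im,d=d,K=K,T=T); print(n,K,T,np.linalg.inv(T)[:3,3],(d>0).mean())
E
```

```text
{'clock': 0.0, 'qpos': array([-1.18758717e+00,  4.80816109e-01,  1.59685947e+00, -4.20287099e-05,
        1.06510070e+00, -4.66372392e-02]), 'qd': array([-1.22641155e-03, -1.85815103e-05,  7.62898780e-04, -5.73417839e-04,
       -2.91985540e-04,  1.28211852e-04]), 'joint_efforts': array([ 1.32561163e-04, -9.50654340e+01, -4.30163312e+01,  1.77676279e-04,
        1.27365411e-02, -1.15108435e-05]), 'tool_pos': array([ 0.27070848, -0.59050079,  0.23068797]), 'orientation': array([-3.06817244e+00, -6.69798699e-01,  3.68192099e-04]), 'force': array([ 0.85809381, -0.27105542,  0.10769672]), 'torque': array([-0.02456669, -0.04757482, -0.00048091]), 'gripper_force': 0.0, 'width': 1.0006004776286441}
top [[437.62597759   0.         317.45790882]
 [  0.         437.62597759 242.92000752]
 [  0.           0.           1.        ]] [[-0.0188519  -0.99981708 -0.00322561 -0.00333033]
 [-0.99813029  0.01900751 -0.05809169  0.4714122 ]
 [ 0.05814238  0.00212444 -0.99830604  1.00089463]
 [ 0.          0.          0.          1.        ]] [ 0.41227362 -0.01441643  1.02657355] 0.9959830729166667
side [[491.57386929   0.         314.21300136]
 [  0.         491.57386929 237.21174173]
 [  0.           0.           1.        ]] [[-9.87518672e-01 -1.57500626e-01  6.52064567e-04  4.55675783e-01]
 [-9.34270807e-02  5.82438654e-01 -8.07487830e-01  8.66651251e-02]
 [ 1.26800051e-01 -7.97470230e-01 -5.89883870e-01  1.12801977e+00]
 [ 0.00000000e+00  0.00000000e+00  0.00000000e+00  1.00000000e+00]] [0.31505225 0.92085429 0.73508457] 0.99591796875
```

View pics/top0.png

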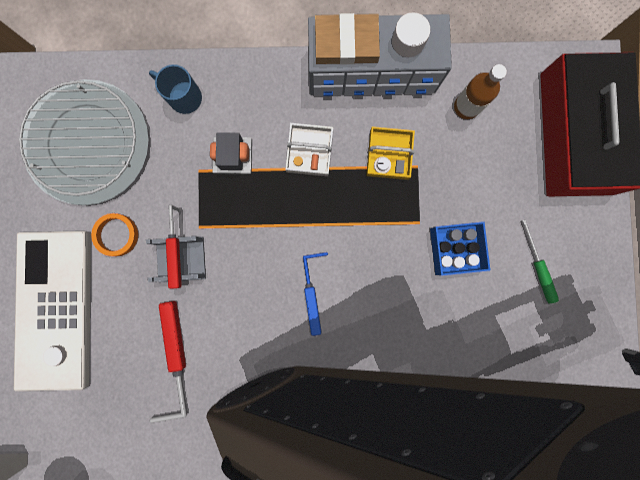

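View pics/side0.png

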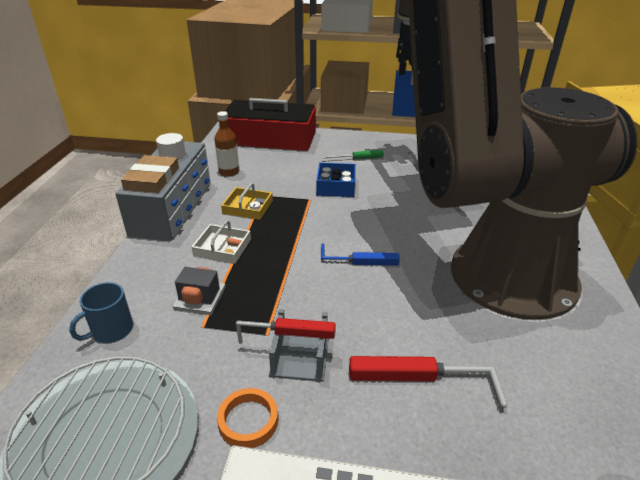

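The two pictures show three hooks. In the top view they are a red one on the grey rest at (174,262), a larger red one lying on the bench at (173,335), and a blue one at (311,310). The red hook on the rest fits: it is not blue, it is the smaller red one, and it lies on the rest. The yellow tray is at (390,152), the white tray at (309,149), the transformer at (230,150) and the strip at (309,198).

```bash
cat > m.py <<'E'
from h import *
def load(n):
    z=np.load(f"{n}0.npz"); return z["im"],z["d"],z["K"],z["T"]
S={n:load(n) for n in("top","side")}
def mask(im,lo,hi):
    return cv2.inRange(cv2.cvtColor(im,cv2.COLOR_RGB2HSV),lo,hi)
R={}
for n,(im,d,K,T) in S.items():
    P=cloud(d,K,T); 
    red=mask(im,(0,170,80),(6,255,255))|mask(im,(174,170,80),(180,255,255))
    yel=mask(im,(20,140,80),(32,255,255))
    for nm,m in(("red",red),("yel",yel)):
        k,l,s,c=cv2.connectedComponentsWithStats(m)
        for i in range(1,k):
            if s[i,4]<60: continue
            q=P[l==i]; q=q[np.abs(q[:,0]-.6)<.5]
            if len(q)<50: continue
            med=np.median(q,0)
            if not(.3<med[0]<.85 and abs(med[1])<.5 and med[2]<.2): continue
            print(n,nm,s[i],c[i].round(1),"med",med.round(4),"top z",np.percentile(q[:,2],[50,95]).round(4), "z-plane centre",onplane(K,T,c[i],np.percentile(q[:,2],90)).round(4))
            r=cv2.minAreaRect(q[q[:,2]>np.percentile(q[:,2],90)-.006][:,:2].astype(np.float32)); print("   rect",np.round(r[0],4),np.round(r[1],4),r[2])
# shank, from top-view depth: high narrow pixels
im,d,K,T=S["top"]; P=cloud(d,K,T)
def reg(u0,u1,v0,v1,z0,z1,nm):
    q=P[v0:v1,u0:u1].reshape(-1,3); q=q[(q[:,2]>z0)&(q[:,2]<z1)]
    if len(q)<5: print(nm,len(q));return
    r=cv2.minAreaRect(q[:,:2].astype(np.float32)); print(nm,len(q),np.round(r[0],4),np.round(r[1],4),round(r[2],2),"z",np.percentile(q[:,2],[5,50,95]).round(4),"ext",q[:,:2].min(0).round(4),q[:,:2].max(0).round(4))
reg(160,190,200,240,.055,.1,"shank")
reg(145,210,230,290,.04,.066,"rest plates")
for nm,u0,u1 in(("yel",362,420),("whi",280,338)):
    reg(u0,u1,118,182,.015,.036,nm+" walls"); reg(u0,u1,118,182,.044,.07,nm+" bar")
reg(205,258,125,178,.01,.1,"trafo")
h=mask(im,(8,170,120),(18,255,255)); h[:160]=0;h[235:]=0;h[:,:195]=0;h[:,425:]=0
ys,xs=np.nonzero(h)
Q=np.array([onplane(K,T,(a,b),.001) for a,b in zip(xs,ys)]); print("orange x",np.percentile(Q[:,0],[1,25,75,99]).round(4),"y",Q[:,1].min(),Q[:,1].max())
dk=mask(im,(0,0,0),(180,255,45)); dk[:165]=0;dk[230:]=0;dk[:,:190]=0;dk[:,430:]=0
k,l,s,c=cv2.connectedComponentsWithStats(dk);i=1+s[1:,4].argmax();ys,xs=np.nonzero(l==i);Q=np.array([onplane(K,T,(a,b),.001) for a,b in zip(xs,ys)]);print("strip",cv2.minAreaRect(Q[:,:2].astype(np.float32)))
a=S["top"][0][200:300,130:220]; b=S["top"][0][115:185,270:425]
si=S["side"][0][300:390,220:350]
A=[cv2.resize(x,None,fx=380/x.shape[1],fy=380/x.shape[1],interpolation=cv2.INTER_CUBIC)[:290] for x in(si,b)]
A0=cv2.resize(a,(400,444),interpolation=cv2.INTER_CUBIC); col=np.vstack(A); H=max(444,col.shape[0]); can=np.zeros((H,780,3),np.uint8); can[:444,:400]=A0; can[:col.shape[0],400:]=col; cv2.imwrite("pics/crop.png",can[:600,:,::-1])
E
python3 m.py
```

```text
top red [166 238  14  50 556] [172.3 263. ] med [0.4297 0.3009 0.0845] top z [0.0845 0.0872] z-plane centre [0.4298 0.3002 0.0868]
   rect [0.4285 0.1505] [0.3304 0.1057] 89.0281982421875
top yel [369 127  46  23 741] [391.3 137.6] med [ 0.7169 -0.1908  0.0064] top z [0.0064 0.0305] z-plane centre [ 0.7112 -0.1878  0.0292]
   rect [ 0.5675 -0.1318] [0.1047 0.375 ] 68.5078125
top yel [367 149  46  30 777] [389.7 162.8] med [ 0.66   -0.1897  0.0066] top z [0.0066 0.0306] z-plane centre [ 0.6522 -0.1824  0.0293]
   rect [ 0.5381 -0.1311] [0.1094 0.3253] 65.75149536132812
side red [275 318  60  20 921] [304.6 327.7] med [0.4297 0.3129 0.0816] top z [0.0816 0.0844] z-plane centre [0.4287 0.3149 0.0839]
   rect [0.4003 0.6083] [0.1074 0.6391] 5.71288537979126
side yel [222 187  50  32 921] [245.6 203.3] med [ 0.6838 -0.1848  0.0143] top z [0.0143 0.0276] z-plane centre [ 0.6746 -0.1613  0.0264]
   rect [ 0.6769 -0.1825] [0.1063 0.1131] 84.43516540527344
shank 232 [0.5117 0.2937] [0.0623 0.0809] 70.27 z [0.0588 0.0755 0.0845] ext [0.4814 0.2711] [0.5599 0.3361]
rest plates 324 [0.4344 0.306
[... 152 characters left out ...]
67 0.0317] ext [ 0.6193 -0.241 ] [ 0.7398 -0.1301]
yel bar 161 [ 0.679  -0.1857] [0.1006 0.0091] 83.12 z [0.0488 0.0578 0.061 ] ext [ 0.6708 -0.2355] [ 0.6886 -0.1355]
whi walls 547 [0.6919 0.0033] [0.1001 0.1121] 83.19 z [0.0161 0.0272 0.0317] ext [ 0.6311 -0.0511] [0.7505 0.0574]
whi bar 158 [0.6916 0.0025] [0.1004 0.0089] 83.02 z [0.0497 0.0577 0.0612] ext [ 0.6816 -0.0472] [0.6998 0.0526]
trafo 1536 [0.6835 0.1854] [0.0907 0.085 ] 88.31 z [0.0122 0.0611 0.0673] ext [0.6403 0.1389] [0.7259 0.2318]
orange x [0.5131 0.5151 0.6457 0.6509] y -0.2519735156153424 0.26591980224123324
strip ((0.5824843049049377, 0.00721326470375061), (0.12410890311002731, 0.5174768567085266), 0.05115476995706558)
```

View pics/crop.png

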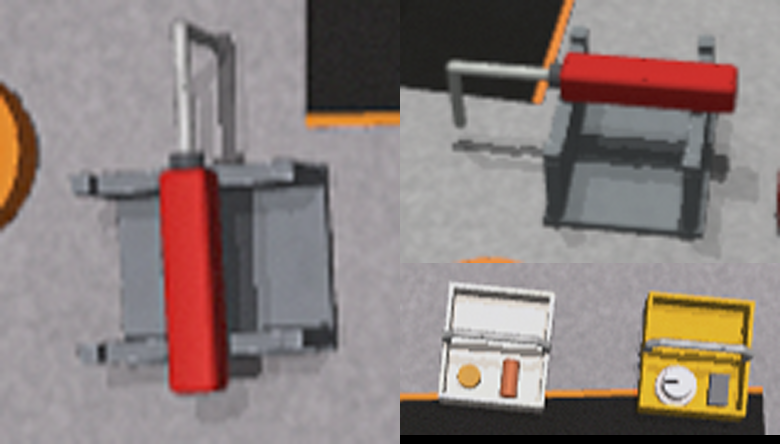

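The crop confirms the choice. The hook at the left and upper right is the small red one on the two-plate rest, and the yellow tray at the lower right holds the white knob. I'm starting towards the rest.

Call:
{"name": "drive_tool", "arguments": {
  "commands": [
    [-1,[0.77,0.9,0.1],[0,0,-0.547]],
    [-1,[0.77,0.9,0.1],[0,0,-0.547]],
    [-1,[0.77,0.9,0.1],[0,0,-0.547]],
    [-1,[0.77,0.9,0.1],[0,0,-0.547]],
    [-1,[0.77,0.9,0.1],[0,0,-0.547]],
    [-1,[0.77,0.9,0.1],[0,0,-0.547]],
    [-1,[0.77,0.9,0.1],[0,0,-0.547]],
    [-1,[0.77,0.9,0.1],[0,0,-0.547]],
    [-1,[0.77,0.9,0.1],[0,0,-0.547]],
    [-1,[0.77,0.9,0.1],[0,0,-0.547]]
  ],
  "grip_force": 90
}}

```text
clock: 1.1
tool_pos: [0.5014, -0.3211, 0.261]
orientation: [-3.142, -0.001, 0.001]
force: [0.2, -0.2, -0.4]
width: 1.001
gripper_force: 0.0
```

Run:
```python
from h import *
z=np.load("top0.npz"); im,d,K,T=[z[k] for k in("im","d","K","T")]; P=cloud(d,K,T)
hsv=cv2.cvtColor(im,cv2.COLOR_RGB2HSV)
m=(cv2.inRange(hsv,(0,150,60),(7,255,255))|cv2.inRange(hsv,(173,150,60),(180,255,255))); m[:225]=0; m[292:]=0; m[:,:150]=0;m[:,210:]=0
m=m.astype(bool)&(P[...,2]>.075)
ys,xs=np.nonzero(m); Q=np.array([onplane(K,T,(a,b),.0845) for a,b in zip(xs,ys)])[:,:2]
vx,vy,x0,y0=cv2.fitLine(Q.astype(np.float32),cv2.DIST_L2,0,.01,.01).ravel(); print("yaw",np.degrees(np.arctan2(vy*np.sign(vx),abs(vx))),"c",x0,y0,"rect",cv2.minAreaRect(Q.astype(np.float32)),"xr",Q.min(0),Q.max(0))
# shank: pixels rows 205-236, by height
s=(P[...,2]>.066)&(P[...,2]<.09); s[:203]=0;s[237:]=0;s[:,:164]=0;s[:,184:]=0
ys,xs=np.nonzero(s); Q=np.array([onplane(K,T,(a,b),.076) for a,b in zip(xs,ys)])[:,:2]
for r in range(203,237,3):
    k=(ys>=r)&(ys<r+3)
    if k.any(): print(r,k.sum(),Q[k].mean(0).round(4))
# plates away from handle
for u0,u1 in((146,164),(182,206)):
    q=P[230:290,u0:u1].reshape(-1,3);q=q[(q[:,2]>.05)&(q[:,2]<.08)]
    h,e=np.histogram(q[:,0],np.arange(.37,.51,.006));print(dict(zip(e.round(3),h)), q[:,1].min(),q[:,1].max())
print(bot.get_state()["tool_pos"],bot.get_state()["orientation"],bot.get_state()["clock"])
# side view plane estimate
z=np.load("side0.npz"); im,d,K,T=[z[k] for k in("im","d","K","T")]
for uv in((275,325),(335,330)): print(onplane(K,T,uv,.0845))
```

```text
yaw 3.3187888 c 0.4306772 0.3005925 rect ((0.4309578537940979, 0.300423264503479), (0.10688412934541702, 0.02545754797756672), 3.2498300075531006) xr [0.37810129 0.2864347 ] [0.48393194 0.31450252]
203 6 [0.5576 0.3077]
206 12 [0.5523 0.3073]
209 11 [0.5459 0.3074]
212 12 [0.5393 0.3077]
215 12 [0.5327 0.3077]
218 12 [0.5261 0.3077]
221 9 [0.5195 0.3066]
224 12 [0.5129 0.3055]
227 12 [0.5063 0.3055]
230 12 [0.4997 0.3055]
233 20 [0.4927 0.3055]
236 8 [0.4888 0.3055]
{np.float64(0.37): np.int64(0), np.float64(0.376): np.int64(0), np.float64(0.382): np.int64(0), np.float64(0.388): np.int64(19), np.float64(0.394): np.int64(37), np.float64(0.4): np.int64(17), np.float64(0.406): np.int64(0), np.float64(0.412): np.int64(0), np.float64(0.418): np.int64(0), np.float64(0.424): np.int64(0), np.float64(0.43): np.int64(0), np.float64(0.436): np.int64(0), np.float64(0.442): np.int64(0), np.float64(0.448): np.int64(0), np.float64(0.454): np.int64(0), np.float64(0.46): np.int64(0), np.float64(0.466): np.int64(0), np.float64(0.472): np.int64(27), np.float64(0.478): np.int64(50), np.float64(0.484): n
[... 382 characters left out ...]
.412): np.int64(0), np.float64(0.418): np.int64(0), np.float64(0.424): np.int64(0), np.float64(0.43): np.int64(0), np.float64(0.436): np.int64(0), np.float64(0.442): np.int64(0), np.float64(0.448): np.int64(0), np.float64(0.454): np.int64(0), np.float64(0.46): np.int64(0), np.float64(0.466): np.int64(0), np.float64(0.472): np.int64(0), np.float64(0.478): np.int64(34), np.float64(0.484): np.int64(44), np.float64(0.49): np.int64(2), np.float64(0.496): np.int64(0), np.float64(0.502): np.int64(0)} 0.25051357558079246 0.28983506490257593
[ 0.50141574 -0.32110233  0.26098766] [-3.14156191e+00 -1.40444552e-03  1.14717976e-03] 1.1
[0.48244342 0.31745994 0.0845    ]
[0.37413193 0.31241488 0.0845    ]
```

Call:
{"name": "drive_tool", "arguments": {
  "commands": [
    [-1,[0.1,1,-0.1],[0,0,0.073]],
    [-1,[0.1,1,-0.1],[0,0,0.073]],
    [-1,[0.1,1,-0.1],[0,0,0.073]],
    [-1,[0.1,1,-0.1],[0,0,0.073]],
    [-1,[0.1,1,-0.1],[0,0,0.073]],
    [-1,[0.1,1,-0.1],[0,0,0.073]],
    [-1,[0.1,1,-0.1],[0,0,0.073]]
  ]
}}

```text
clock: 1.8
tool_pos: [0.5313, -0.0178, 0.2306]
orientation: [-3.139, -0.093, 0.002]
force: [0.0, -0.9, 0.7]
width: 1.001
gripper_force: 0.0
```

Call:
{"name": "drive_tool", "arguments": {
  "commands": [
    [-1,[-0.305,1,-0.1],[0,0,0]],
    [-1,[-0.305,1,-0.1],[0,0,0]],
    [-1,[-0.305,1,-0.1],[0,0,0]],
    [-1,[-0.305,1,-0.1],[0,0,0]],
    [-1,[-0.305,1,-0.1],[0,0,0]],
    [-1,[-0.305,1,-0.1],[0,0,0]],
    [-1,[-0.305,1,-0.1],[0,0,0]],
    [-1,[-0.305,1,-0.1],[0,0,0]],
    [-1,[-0.305,1,-0.1],[0,0,0]]
  ]
}}

```text
clock: 2.7
tool_pos: [0.441, 0.2777, 0.2012]
orientation: [3.14, 0.09, -0.0]
force: [-0.9, 0.2, 0.4]
width: 0.999
gripper_force: 0.0
```

Call:
{"name": "drive_tool", "arguments": {
  "commands": [
    [-1,[-0.003,0.078,0],[0,0,0]],
    [-1,[-0.003,0.078,-0.1],[0,0,0]],
    [-1,[-0.003,0.078,-0.2],[0,0,0]],
    [-1,[-0.003,0.078,-0.3],[0,0,0]],
    [-1,[-0.003,0.078,-0.38],[0,0,0]],
    [-1,[-0.003,0.078,-0.45],[0,0,0]],
    [-1,[-0.003,0.078,-0.504],[0,0,0]],
    [-1,[-0.003,0.078,-0.504],[0,0,0]],
    [-1,[-0.003,0.078,-0.504],[0,0,0]]
  ]
}}

```text
clock: 3.6
tool_pos: [0.4402, 0.3012, 0.0504]
orientation: [3.14, 0.087, -0.0]
force: [-0.2, 0.1, -0.3]
width: 1.003
gripper_force: 0.0
```

Call:
{"name": "drive_tool", "arguments": {
  "commands": [
    [1,[0,0,0],[0,0,0]],
    [1,[0,0,0],[0,0,0]],
    [1,[0,0,0],[0,0,0]],
    [1,[0,0,0],[0,0,0]],
    [1,[0,0,0],[0,0,0]],
    [1,[0,0,0],[0,0,0]],
    [1,[0,0,0],[0,0,0]],
    [1,[0,0,0],[0,0,0]],
    [1,[0,0,0],[0,0,0]],
    [1,[0,0,0],[0,0,0]]
  ],
  "grip_force": 90
}}

```text
clock: 4.6
tool_pos: [0.4396, 0.3027, 0.0507]
orientation: [-3.14, -0.091, -0.001]
force: [-0.7, -2.3, 10.5]
width: 0.269
gripper_force: 87.8
```

Call:
{"name": "drive_tool", "arguments": {
  "commands": [
    [1,[0,0,0.05],[0,0,0]],
    [1,[0,0,0.12],[0,0,0]],
    [1,[0,0,0.22],[0,0,0]],
    [1,[0,0,0.32],[0,0,0]],
    [1,[0,0,0.42],[0,0,0]],
    [1,[0,0,0.42],[0,0,0]],
    [1,[0,0,0.42],[0,0,0]]
  ]
}}

```text
clock: 5.3
tool_pos: [0.4395, 0.3027, 0.1765]
orientation: [-3.14, -0.091, -0.002]
force: [-0.5, -0.3, -2.2]
width: 0.267
gripper_force: 88.3
```

Run:
```python
from h import *
s=bot.get_state(); print(s["tool_pos"],s["orientation"],s["force"])
for n in("top","side"):
    im,d,K,T=snap(n); np.savez(f"{n}1.npz",im=im,d=d,K=K,T=T)
    cv2.imwrite(f"pics/{n}1.png",im[...,::-1])
```

```text
[0.43953085 0.30268947 0.17646073] [-3.13969952e+00 -9.06159342e-02 -1.59569424e-03] [-0.50604009 -0.3265643  -2.16873887]
```

View pics/side1.png

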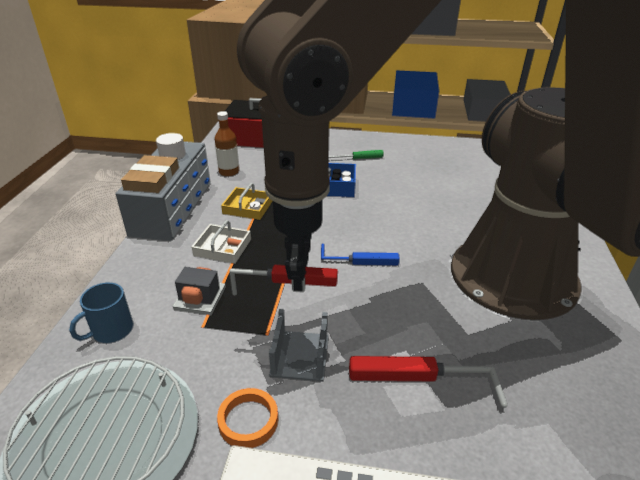

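The hook hangs level in the fingers, with its pin at (233,285), and the rest is empty. I'm carrying it over to the yellow tray.

Call:
{"name": "drive_tool", "arguments": {
  "commands": [
    [1,[0.05,-0.13,0],[0,0,-0.03]],
    [1,[0.1,-0.27,0],[0,0,-0.07]],
    [1,[0.15,-0.4,0],[0,0,-0.11]],
    [1,[0.2,-0.53,0],[0,0,-0.15]],
    [1,[0.23,-0.67,0],[0,0,-0.19]],
    [1,[0.25,-0.8,0],[0,0,-0.229]],
    [1,[0.25,-0.8,0],[0,0,-0.229]]
  ]
}}

```text
clock: 6.1
tool_pos: [0.5144, 0.0586, 0.1748]
orientation: [3.134, -0.199, -0.003]
force: [-0.3, 0.6, -1.9]
width: 0.269
gripper_force: 88.9
```

Call:
{"name": "drive_tool", "arguments": {
  "commands": [
    [1,[0.05,-0.13,0],[0,0,0]],
    [1,[0.1,-0.27,0],[0,0,0]],
    [1,[0.15,-0.4,0],[0,0,0]],
    [1,[0.2,-0.53,0],[0,0,0]],
    [1,[0.23,-0.67,0],[0,0,0]],
    [1,[0.24,-0.79,0],[0,0,0]],
    [1,[0.24,-0.79,0],[0,0,0]],
    [1,[0.24,-0.79,0],[0,0,0]]
  ]
}}

```text
clock: 6.9
tool_pos: [0.5857, -0.1747, 0.1746]
orientation: [-3.135, 0.194, 0.004]
force: [-0.2, 0.2, -1.2]
width: 0.269
gripper_force: 89.1
```

Run:
```python
from h import *
s=bot.get_state(); print(s["tool_pos"],s["orientation"],s["clock"])
for n in("top","side"):
    im,d,K,T=snap(n); np.savez(f"{n}2.npz",im=im,d=d,K=K,T=T)
    if n=="top":
        P=cloud(d,K,T); q=P.reshape(-1,3); k=(q[:,2]>.1)&(q[:,2]<.22)&(q[:,0]>.64)&(q[:,0]<.76)&(abs(q[:,1]+.19)<.05); q=q[k]
        print(len(q),q.min(0),q.max(0),np.median(q,0)); 
        for a in np.arange(.64,.72,.01):
            w=q[abs(q[:,0]-a)<.005]
            if len(w): print(a.round(3),w.mean(0).round(4),len(w))
    c=im[80:220,300:460] if n=="top" else im[130:250,170:330]
    cv2.imwrite(f"pics/{n}2.png",cv2.resize(c,None,fx=2.4,fy=2.4,interpolation=cv2.INTER_CUBIC)[...,::-1])
a,b=[cv2.imread(f"pics/{n}2.png") for n in("top","side")]
h=max(len(a),len(b)); f=lambda x:cv2.copyMakeBorder(x,0,h-len(x),0,0,0); cv2.imwrite("pics/both2.png",np.hstack([f(a),f(b)]))
```

```text
[ 0.58568738 -0.17469155  0.17458612] [-3.13471943  0.19431033  0.00368661] 6.9Traceback (most recent call last):
  File "<stdin>", line 7, in <module>
    return umr_minimum(a, axis, None, out, keepdims, initial, where)
ValueError: zero-size array to reduction operation minimum which has no identity
```

Run:
```python
from h import *
im,d,K,T=snap("side"); np.savez("side2.npz",im=im,d=d,K=K,T=T); P=cloud(d,K,T)
k=(P[...,2]>.08)&(P[...,2]<.22)&(P[...,0]>.62)&(P[...,0]<.74)&(abs(P[...,1]+.19)<.06)
k[:, :200]&=True
ys,xs=np.nonzero(k); q=P[k]; print(len(q))
for a in np.arange(.62,.73,.01):
    w=q[abs(q[:,0]-a)<.005]
    if len(w): print(a.round(3),w.mean(0).round(4),w[:,2].min().round(3),w[:,2].max().round(3),len(w))
b=bot.get_state(); print(b["clock"])
# expected projections
def pr(p): c=T[:3,:3]@p+T[:3,3]; u=K@c; return (u[:2]/u[2]).round(1)
print("pin exp",pr(np.array([.6998,-.1888,.196])),pr(np.array([.6998,-.1888,.141])))
c=im[120:260,160:340]; cv2.imwrite("pics/side2.png",cv2.resize(c,None,fx=4,fy=4,interpolation=cv2.INTER_CUBIC)[...,::-1])
```

```text
191
0.62 [ 0.6226 -0.1702  0.2001] 0.185 0.208 25
0.63 [ 0.6295 -0.1708  0.198 ] 0.184 0.207 28
0.64 [ 0.6394 -0.1761  0.1977] 0.193 0.203 15
0.65 [ 0.6502 -0.1797  0.1963] 0.193 0.199 12
0.66 [ 0.6607 -0.18    0.1958] 0.192 0.199 13
0.67 [ 0.6701 -0.1802  0.1973] 0.195 0.2 12
0.68 [ 0.6799 -0.181   0.1965] 0.192 0.201 10
0.69 [ 0.6893 -0.183   0.1971] 0.192 0.201 14
0.7 [ 0.6988 -0.1846  0.1707] 0.141 0.199 62
7.0
pin exp [233.5 140.2] [235.5 159.7]
```

View pics/side2.png

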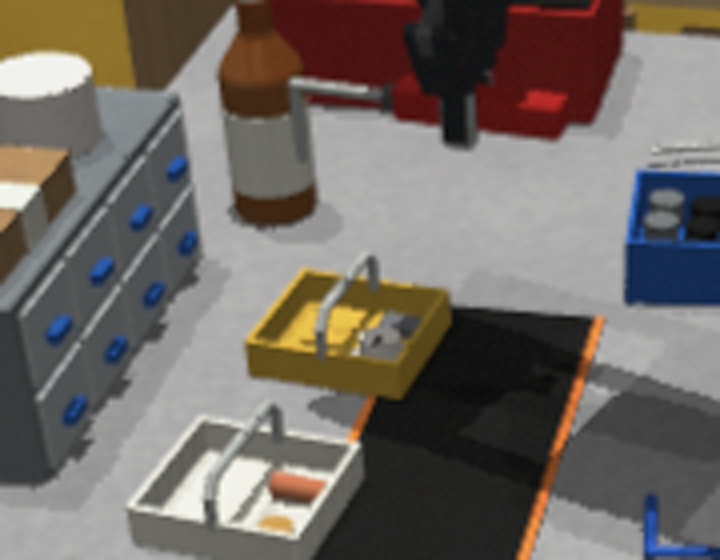

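The side view confirms the hook position. The pin (crop 303,120) measures (0.699,-0.189), about 20 mm behind the bar, with its bottom end at z = 0.141. I'm lowering it 120 mm.

Call:
{"name": "drive_tool", "arguments": {
  "commands": [
    [1,[0,0,-0.06],[0,0,0]],
    [1,[0,0,-0.12],[0,0,0]],
    [1,[0,0,-0.18],[0,0,0]],
    [1,[0,0,-0.24],[0,0,0]],
    [1,[0,0,-0.3],[0,0,0]],
    [1,[0,0,-0.35],[0,0,0]],
    [1,[0,0,-0.4],[0,0,0]],
    [1,[0,0,-0.4],[0,0,0]],
    [1,[0,0,-0.4],[0,0,0]]
  ]
}}

```text
clock: 7.9
tool_pos: [0.5865, -0.1742, 0.056]
orientation: [-3.136, 0.192, 0.001]
force: [0.2, -1.2, -2.7]
width: 0.267
gripper_force: 89.1
```

Call:
{"name": "drive_tool", "arguments": {
  "commands": [
    [1,[-0.02,0.002,0],[0,0,0]],
    [1,[-0.04,0.005,0],[0,0,0]],
    [1,[-0.06,0.007,0],[0,0,0]],
    [1,[-0.08,0.01,0],[0,0,0]],
    [1,[-0.1,0.012,0],[0,0,0]],
    [1,[-0.125,0.015,0],[0,0,0]],
    [1,[-0.15,0.018,0],[0,0,0]],
    [1,[-0.175,0.021,0],[0,0,0]],
    [1,[-0.2,0.024,0],[0,0,0]],
    [1,[-0.225,0.027,0],[0,0,0]],
    [1,[-0.24,0.029,0],[0,0,0]],
    [1,[-0.24,0.029,0],[0,0,0]]
  ]
}}

```text
clock: 9.1
tool_pos: [0.5133, -0.1655, 0.056]
orientation: [-3.135, 0.192, 0.002]
force: [-0.5, 0.3, -1.3]
width: 0.265
gripper_force: 89.2
```

```bash
cat > tray.py <<'E'
from h import *
import sys
im,d,K,T=snap("side"); P=cloud(d,K,T)
hsv=cv2.cvtColor(im,cv2.COLOR_RGB2HSV); y=cv2.inRange(hsv,(20,140,60),(32,255,255)); y[:150]=0
y[:,:150]=0
k=(y>0)&(P[...,2]>.018)&(P[...,2]<.034)&(P[...,0]<.8)&(P[...,0]>.45)&(P[...,1]<-.05)&(P[...,1]>-.32)
q=P[k][:,:2].astype(np.float32); print("tray",cv2.minAreaRect(q),q.min(0),q.max(0),np.percentile(P[k][:,2],[5,95]))
s=bot.get_state(); print(s["clock"],s["tool_pos"],s["force"])
c=im[130:270,190:370]; cv2.imwrite(f"pics/{sys.argv[1]}.png",cv2.resize(c,None,fx=4,fy=4,interpolation=cv2.INTER_CUBIC)[...,::-1])
E
python3 tray.py side3
```

```text
tray ((0.6190239787101746, -0.17515383660793304), (0.1061984971165657, 0.11343231052160263), 82.70360565185547) [ 0.55830365 -0.23354687] [ 0.67803997 -0.1160088 ] [0.01844944 0.02859847]
9.15 [ 0.51377266 -0.16559774  0.05598348] [ 0.7945609  -0.00549107 -1.27702627]
```

View pics/side3.png

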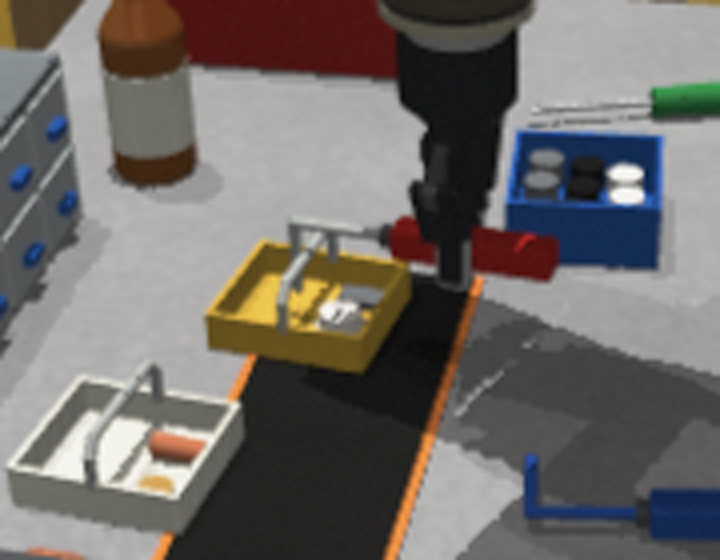

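The tray follows the hook. Its centre is at x ≈ 0.619 (crop 310,305), flat, with the pin behind the bar. It has 38 mm left to go.

Call:
{"name": "drive_tool", "arguments": {
  "commands": [
    [1,[-0.02,0.002,0],[0,0,0]],
    [1,[-0.04,0.005,0],[0,0,0]],
    [1,[-0.06,0.007,0],[0,0,0]],
    [1,[-0.08,0.01,0],[0,0,0]],
    [1,[-0.1,0.012,0],[0,0,0]],
    [1,[-0.115,0.014,0],[0,0,0]],
    [1,[-0.127,0.015,0],[0,0,0]],
    [1,[-0.127,0.015,0],[0,0,0]],
    [1,[-0.127,0.015,0],[0,0,0]],
    [1,[-0.127,0.015,0],[0,0,0]]
  ]
}}

```text
clock: 10.15
tool_pos: [0.4763, -0.1613, 0.056]
orientation: [-3.136, 0.192, 0.001]
force: [0.4, 0.2, -2.2]
width: 0.266
gripper_force: 89.1
```

```bash
python3 tray.py side4
```

```text
tray ((0.5823766589164734, -0.17151451110839844), (0.10730782896280289, 0.11296813189983368), 81.25126647949219) [ 0.5207819  -0.23077741] [ 0.6439704 -0.1133865] [0.01859706 0.0287899 ]
10.2 [ 0.47634414 -0.16123448  0.05604234] [-0.40385439  0.47671227 -1.88099982]
```

The tray stands at x ≈ 0.583 and lies wholly on the strip. I'm backing the pin off the bar and lifting.

Call:
{"name": "drive_tool", "arguments": {
  "commands": [
    [1,[0.02,-0.002,0],[0,0,0]],
    [1,[0.045,-0.005,0],[0,0,0]],
    [1,[0.045,-0.005,0],[0,0,0]],
    [1,[0.045,-0.005,0.05],[0,0,0]],
    [1,[0.045,-0.005,0.12],[0,0,0]],
    [1,[0.045,-0.005,0.2],[0,0,0]],
    [1,[0.045,-0.005,0.3],[0,0,0]],
    [1,[0.045,-0.005,0.4],[0,0,0]],
    [1,[0.045,-0.005,0.4],[0,0,0]],
    [1,[0.045,-0.005,0.4],[0,0,0]]
  ]
}}

```text
clock: 11.2
tool_pos: [0.4902, -0.1628, 0.1764]
orientation: [3.135, -0.192, 0.002]
force: [-0.3, 0.3, -1.3]
width: 0.27
gripper_force: 89.2
```

Call:
{"name": "drive_tool", "arguments": {
  "commands": [
    [1,[0,0.13,0],[0,0,0.03]],
    [1,[0,0.27,0],[0,0,0.07]],
    [1,[0,0.4,0],[0,0,0.11]],
    [1,[0,0.53,0],[0,0,0.15]],
    [1,[0,0.67,0],[0,0,0.19]],
    [1,[0,0.8,0],[0,0,0.229]],
    [1,[0,0.8,0],[0,0,0.229]],
    [1,[0,0.8,0],[0,0,0.229]]
  ]
}}

```text
clock: 12.0
tool_pos: [0.489, 0.0779, 0.1749]
orientation: [3.14, 0.094, -0.003]
force: [0.2, -0.3, -1.2]
width: 0.267
gripper_force: 89.3
```

Call:
{"name": "drive_tool", "arguments": {
  "commands": [
    [1,[-0.03,0.13,0],[0,0,0]],
    [1,[-0.06,0.26,0],[0,0,0]],
    [1,[-0.09,0.39,0],[0,0,0]],
    [1,[-0.12,0.52,0],[0,0,0]],
    [1,[-0.15,0.65,0],[0,0,0]],
    [1,[-0.169,0.752,0],[0,0,0]],
    [1,[-0.169,0.752,0],[0,0,0]],
    [1,[-0.169,0.752,0],[0,0,0]]
  ]
}}

```text
clock: 12.8
tool_pos: [0.4391, 0.3021, 0.1753]
orientation: [3.139, 0.091, -0.002]
force: [-1.1, -0.6, -1.7]
width: 0.268
gripper_force: 89.5
```

Run:
```python
from h import *
s=bot.get_state(); print(s["tool_pos"],s["orientation"],s["clock"])
im,d,K,T=snap("side"); P=cloud(d,K,T); z=np.load("side1.npz")
def red(im,P):
    h=cv2.cvtColor(im,cv2.COLOR_RGB2HSV); m=(cv2.inRange(h,(0,150,60),(7,255,255))|cv2.inRange(h,(173,150,60),(180,255,255)))>0
    m&=(P[...,2]>.15)&(P[...,0]<.55)&(P[...,0]>.3)&(abs(P[...,1]-.3)<.06); ys,xs=np.nonzero(m); return xs.min(),xs.max(),ys.min(),ys.max(),m.sum(),P[m].mean(0)
print(red(im,P)); print(red(z["im"],cloud(z["d"],K,T)))
```

```text
[0.43907114 0.30211162 0.17528419] [ 3.13935706e+00  9.05784258e-02 -1.75654481e-03] 12.8
(np.int64(272), np.int64(336), np.int64(265), np.int64(285), np.int64(787), array([0.42479144, 0.30889377, 0.2021154 ]))
(np.int64(272), np.int64(336), np.int64(265), np.int64(285), np.int64(789), array([0.42461033, 0.30923751, 0.2025365 ]))
```

The hook has not slipped in the fingers, so I'm lowering it onto the rest.

Call:
{"name": "drive_tool", "arguments": {
  "commands": [
    [1,[0.001,0.002,-0.1],[0,0,0]],
    [1,[0.001,0.002,-0.2],[0,0,0]],
    [1,[0.001,0.002,-0.28],[0,0,0]],
    [1,[0.001,0.002,-0.34],[0,0,0]],
    [1,[0.001,0.002,-0.38],[0,0,0]],
    [1,[0.001,0.002,-0.4],[0,0,0]],
    [1,[0.001,0.002,-0.413],[0,0,0]],
    [1,[0.001,0.002,-0.413],[0,0,0]],
    [1,[0.001,0.002,-0.413],[0,0,0]]
  ]
}}

```text
clock: 13.75
tool_pos: [0.4399, 0.3036, 0.0528]
orientation: [-3.14, -0.09, -0.001]
force: [-0.1, -0.2, -1.7]
width: 0.264
gripper_force: 89.5
```

Call:
{"name": "drive_tool", "arguments": {
  "commands": [
    [1,[0,0,-0.004],[0,0,0]],
    [1,[0,0,-0.008],[0,0,0]],
    [1,[0,0,-0.008],[0,0,0]],
    [1,[0,0,-0.008],[0,0,0]]
  ]
}}

```text
clock: 14.15
tool_pos: [0.4398, 0.3037, 0.0507]
orientation: [-3.14, -0.091, -0.002]
force: [-2.7, -2.6, 13.4]
width: 0.267
gripper_force: 91.6
```

Contact with the rest matches the reading at the grasp. Now I open the fingers and rise.

Call:
{"name": "drive_tool", "arguments": {
  "commands": [
    [-1,[0,0,0],[0,0,0]],
    [-1,[0,0,0],[0,0,0]],
    [-1,[0,0,0],[0,0,0]],
    [-1,[0,0,0],[0,0,0]],
    [-1,[0,0,0],[0,0,0]],
    [-1,[0,0,0],[0,0,0]],
    [-1,[0,0,0],[0,0,0]],
    [-1,[0,0,0],[0,0,0]],
    [-1,[0,0,0],[0,0,0]],
    [-1,[0,0,0],[0,0,0]]
  ]
}}

```text
clock: 15.15
tool_pos: [0.4394, 0.3034, 0.0498]
orientation: [3.14, 0.09, -0.0]
force: [0.3, 0.8, 0.3]
width: 1.001
gripper_force: 0.0
```

Call:
{"name": "drive_tool", "arguments": {
  "commands": [
    [-1,[0,0,0.05],[0,0,0]],
    [-1,[0,0,0.12],[0,0,0]],
    [-1,[0,0,0.22],[0,0,0]],
    [-1,[0,0,0.35],[0,0,0]],
    [-1,[0,0,0.5],[0,0,0]],
    [-1,[0,0,0.65],[0,0,0]],
    [-1,[0,0,0.65],[0,0,0]],
    [-1,[0,0,0.65],[0,0,0]]
  ]
}}

```text
clock: 15.95
tool_pos: [0.4399, 0.3037, 0.2459]
orientation: [-3.139, -0.09, -0.003]
force: [-0.4, 0.5, -0.2]
width: 1.002
gripper_force: 0.0
```

```bash
python3 - <<'E'
from h import *
z=np.load("side0.npz"); im,d,K,T=snap("side")
def red(im,d):
    P=cloud(d,K,T); h=cv2.cvtColor(im,cv2.COLOR_RGB2HSV); m=(cv2.inRange(h,(0,150,60),(7,255,255))|cv2.inRange(h,(173,150,60),(180,255,255)))>0
    m&=(P[...,2]>.05)&(P[...,0]<.55)&(P[...,0]>.3)&(abs(P[...,1]-.3)<.06); ys,xs=np.nonzero(m); return xs.min(),xs.max(),ys.min(),ys.max(),m.sum(),P[m].mean(0)
print(red(z["im"],z["d"])); print(red(im,d)); cv2.imwrite("pics/end.png",im[...,::-1])
E
python3 tray.py side5
```

```text
(np.int64(275), np.int64(334), np.int64(318), np.int64(337), np.int64(940), array([0.43011954, 0.31013621, 0.07858125]))
(np.int64(275), np.int64(334), np.int64(318), np.int64(337), np.int64(949), array([0.43011357, 0.30977895, 0.07846914]))
tray ((0.6031011939048767, -0.1741340458393097), (0.1071077287197113, 0.07670015096664429), 86.3386001586914) [ 0.5681436  -0.22929052] [ 0.64361835 -0.11920907] [0.01870466 0.02916488]
16.05 [0.43887482 0.30310679 0.24396798] [-0.75332869 -0.51051306 -0.71398726]
```

View pics/end.png

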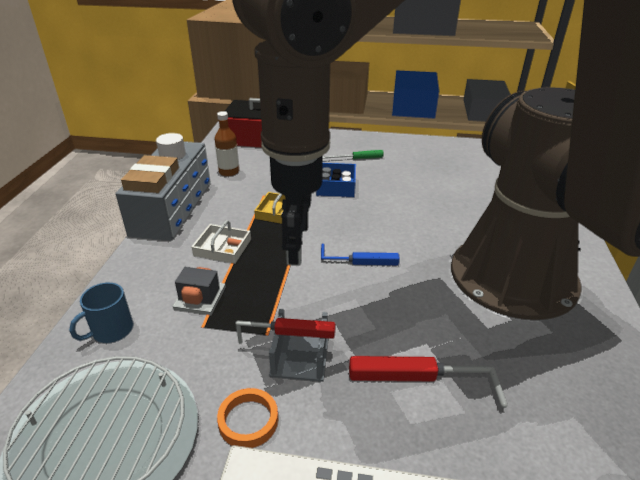

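The hook lies on its rest at the same pixels as at the start, (275–334, 318–337). The tray is partly hidden by the gripper at (272,207), but its far edge still reads x = 0.644, so it has not moved. The white tray stands where it was. I'm handing in.

```bash
python3 -c "
from plant import bot
print(bot.finish_job())"
```

```text
the job is handed in; nothing more can be done
None
```

The job is handed in at about 16 s: the yellow tray is on the dark strip (centre x ≈ 0.583 against the strip's ≈ 0.582), the hook is back on its rest as it lay before, and the white tray was not touched; the hand-in call returned no verdict.

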